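Clamp the shim pack with the hidden hex drive of the vise

ROBOT

A 6-joint arm with a two-finger parallel gripper is mounted at the origin on the work surface. World frame = base frame: x ahead of the robot, y to its left, z up, the work surface at z = 0. Lengths are in m, angles in rad, forces in N, time in s.
With the tool pointing down it reaches from about 0.25 to 0.725 m from the base axis. Payload 4 kg.
Tool frame: the origin (TCP) lies midway between the tips of the shut fingers; the grasp point (between the pads) lies 19 mm behind it (bot.grasp_offset is the distance from the TCP to the grasp point, in m); z points along the fingers, y is the direction in which the jaws open and shut (so a half turn about z gives the same grasp; the last joint's range is limited). The gripper opens to 85 mm and grips with 20 to 120 N. Pads are 22 mm wide; open, the fingers measure 114 mm over their backs; the gripper's body (76 mm by 85 mm) begins 54 mm behind the grasp point. The pads swing forward as they close: fully open they stand 13 mm farther back than shut.
Start: joints at [1.251, 0.241, 0.005, 1.335, 0, 1.571], TCP at [0.157, 0.475, 0.231] pointing down, gripper open.
Joint ranges: [-2.72, 2.72], [-1.05, 1.87], [-1.09, 1.28], [-1.99, 2.15], [-1.42, 1.44], [-3.14, 3.14]. Speed limits (rad/s): [2.79, 2.79, 3.14, 3.14, 3.14, 3.14].

INTERFACE

Orientations are given as a unit quaternion [x, y, z, w].
In Python, from workcell import sensors, optics, bot gives the robot as it stands.
- The arm moves only by the tool apply_moves, never from a script. Its argument "plan" is one flat list of numbers, 6 for each row, row after row: the shift along the tool's x, y, z in m, then the turn, a rotation vector about the tool's x, y, z in rad. In form: [tx, ty, tz, ax, ay, az, tx, ty, tz, ax, ay, az, ...]. A call has 1 to 12 rows; each row is the pose to reach, as a shift and turn from the pose commanded when the call began, along the tool's axes at that moment; what a row does not reach only later rows make up. A row lasts 1/12 s, in which the tool goes at most 41.7 mm and 7.16 degrees, less where a joint would pass 70% of its speed; a pose out of reach is approached as far as the arm can. A call with a gripper value outside its range is refused whole. "grip" is the finger opening in m, from 0 to 0.0854, set as the call begins (left out, the last holds). The fingers move at their own pace and stop on an object; the grip force is fixed at half the most. Time passes only in rows, so rows that repeat a pose let the fingers close. It gives the time, the measured TCP pose, the force and the opening at its end, in the units of the state.
- sensors.get_obs(): the state, without advancing time (a new reading comes with each control period).
- optics.camera(name): name is "scene" or "top" or "wrist"; returns a dict with "pixels" (384x512x3 uint8, red, green, blue), "fx", "fy", "cx", "cy" (pixels), "pose" (4x4, takes a point from camera to world coordinates); the wrist camera has in their place "tool_from_camera" (4x4, takes a point from camera to tool coordinates, whose origin is the TCP and whose axes are the flange's). Camera axes: x right, y up, looking along -z (the intrinsics and any distortion apply to the point x, -y, -z); pixel columns grow to the right and rows downward; lengths in m; the calibration is good to about 2 mm. The wrist camera is an equidistant fisheye: a pixel r from the principal point sees the ray r / f radians off the axis. A picture is of the moment at which its call begins: read the wrist's pose just before it. There is no depth.
- bot.job_done(): hands the job in, once; it reports no verdict.
The state is a dict: "clock": time; "joint_pos": joint angles; "joint_vel": joint speeds; "tau": joint torques, N m; "eef_pos": TCP position; "tool_rot": TCP orientation; "ft_force": force on the tool from outside, world axes, zero at the start; "ft_torque": the same for the moment, N m; "grip_width": finger opening in m.
Only numpy, scipy, OpenCV 4.12 (cv2) and the standard library are available. Lean on these libraries where they do the work, as an engineer would, in place of code of your own. Each camera call takes 0.05 s, during which the arm holds its last target.

TASK

Clamp the pack of steel shims firmly in the small vise. Take the T-handled hex key from its brass stand, put its hex down the deep bore of the vise, feel for the hidden socket by gently turning the key, without forcing it, until it drops fully home, then turn it clockwise as seen from above until the jaw grips the pack firmly. Leave the key standing home in the vise, let go of it, and leave the gauge block, the feeler holder and the spacer ring where they are.

Things in the scene. Friction and masses are not known exactly. Their poses are not given: they have to be found in the camera images.
- vise: small dark grey-blue bench vise, fixed, base 170 x 110 mm. Origin: on the table under the axis of its vertical drive bore; +x points from the bore to the jaws. The drive housing round the bore is 76 (x) x 84 (y) mm, flat top 80 mm above the table. The drive needs about 0.2 Nm until the jaw meets the pack, then up to about 0.7 Nm; it stays where it is left
- bore_mouth (a point): point on the bore's axis, level with the housing top (80 mm above the table). Round bore 40.8 mm wide, with a 45 degree funnel mouth 52.8 mm wide, 6 mm deep. Turned clockwise from above, the drive at its bottom pushes the jaw 6 mm per radian: it meets the pack after about 1.0 rad; dead stop at 1.2 rad, pack firmly clamped
- jaw_face (a point): top edge, mid-width, of the gripping face of the sliding jaw; 64 mm along +x from the vise's origin when open, 62 mm above the table
- shim_pack: four ground silver steel shims pinned into one pack, 22 (x) x 100 (y) x 55 mm high, 0.9 kg, standing loose on the 20 mm high bed of the vise in the 28 mm gap between the jaws. Origin: centre of its underside
- key: T-handled hex key, 0.48 to 0.75 kg, upright in the stand. Origin: centre of the hex's lower end; z up the key. Hex 34 mm across flats, 62 mm long (two flats face its +x, -x), dark round collar 64 mm wide, 8 mm thick, neck 22 mm round, 28 mm long, orange handle 20 (x) x 100 (y) x 32 mm, 98 to 130 mm above the origin. Fully home the collar lies on the housing top, origin 18 mm above the table
- key_handle (a point): centre of the orange handle of the key, 114 mm above the key's lower end
- key_collar (a point): centre of the underside of the key's collar, 62 mm above the key's lower end
- stand: fixed brass block 80 x 80 x 70 mm with a wide round bore, 46 mm across, that holds the key by its collar resting on the top. Origin: centre of its underside
- gauge_block: blue anodised gauge block 60 x 35 x 30 mm, loose; bystander
- feeler_holder: brass holder 62 x 36 mm, 36 mm high, with two steel leaves, loose; bystander
- spacer_ring: black acetal ring, 60 mm outside, 36 mm inside, 16 mm high, loose; bystander
- socket_rim (a point): point on the bore's axis level with the upper rim of the black hexagon socket, 34 mm above the table. Socket 36 mm across flats, 18 mm deep, at an unknown angle to be found by touch: the hex drops in only within about 6 degrees (every 60 degrees). Until then the key stands on the rim, its collar 16 mm above the housing top. Search with about 5 to 15 N; 30 N or more counts as forcing
- jaw: sliding steel jaw, 22 (x) x 96 (y) mm, top 62 mm above the table. Origin coincides with the vise's origin while open and moves towards +x of the vise as it closes: 0 open, about 6 mm when it meets the pack, 7.2 mm at the dead stop

How it is judged:
On the way, in this order (a step that is already met when the one before it is completed fails the run):
1. the key has dropped fully home in the socket while the jaw has closed less than 1.5 mm (distance between key_collar and bore_mouth below 0.005 m and angle between key's own z axis and vertical below 0.08 rad and x of jaw_face in the frame of vise below 0.0655 m), for 0.1 s.
2. the jaw is driven against the pack with the key home in the socket (x of jaw_face in the frame of vise above 0.0695 m and distance between key_collar and bore_mouth below 0.006 m and contact force between jaw and shim_pack above 8 N), for 0.1 s.
At the end, for the whole second after the job is handed in: The jaw has closed at least 5.5 mm and presses on the shim pack with more than 8 N; the pack stands upright (within 0.1 rad) within 15 mm of where it stood; the key stands at rest and upright (within 0.08 rad) fully home in the vise, the centre of its collar within 6 mm of the bore mouth (all of step 2 and angle between key's own z axis and vertical below 0.08 rad and linear speed of key below 0.02 m/s and angle between shim_pack's own z axis and vertical below 0.1 rad and distance of shim_pack from where it was at the start of the episode below 0.015 m); the robot touches nothing.
It fails at once if a bystander (gauge block, feeler holder, spacer ring) is moved more than 15 mm (distance of any of gauge_block, feeler_holder, spacer_ring from where it was at the start of the episode above 0.015 m).
It fails at once if the key is forced: its contact forces on the vise add up to more than 85 N (pushing down with some 30 N) before the jaw has begun to move (contact force between key and vise above 85 N and x of jaw_face in the frame of vise below 0.0645 m).
It also fails if it takes over 64 s, if anything falls off the work surface, if the arm or the gripper's body presses on something with over 40 N, if the wrist force passes 120 N, or if a joint passes its speed limit or range.

## Working session

There is one attempt and no reset: what is moved stays moved. The work goes in short steps, Python scripts to look and compute and a tool call to move; the robot and the scene stay as the last step left them, time stands still between calls to the robot, and variables do not carry over. Pictures are saved under pics/ and viewed, and the job is handed in when it is done.

Besides the shell and the picture viewer there is one more tool, called as name(argument=value, ...) on one line, values as JSON. apply_moves: Moves the arm, as the interface text tells. Its arguments: {"type":"object","properties":{"plan":{"type":"array","items":{"type":"number"}},"grip":{"type":"number"}},"required":["plan"]}

```bash
ls; mkdir -p pics
cat > h.py <<'E'
from workcell import sensors, optics, bot
import numpy as np, cv2
from scipy.spatial.transform import Rotation as R
def snap(n,f):
    c=optics.camera(n); cv2.imwrite('pics/'+f,c['pixels'][:,:,::-1]); return c
def ray(c,u,v):
    P=np.array(c['pose']); d=np.array([(u-c['cx'])/c['fx'],-(v-c['cy'])/c['fy'],-1.]); return P[:3,3],P[:3,:3]@d
def onz(c,u,v,z):
    o,d=ray(c,u,v); return o+d*(z-o[2])/d[2]
def proj(c,p):
    P=np.array(c['pose']); q=P[:3,:3].T@(np.array(p)-P[:3,3]); return c['cx']+c['fx']*q[0]/-q[2], c['cy']-c['fy']*q[1]/-q[2]
E
python3 - <<'E'
from h import *
import pickle
o=sensors.get_obs(); print(o)
for n in ['top','scene','wrist']:
    c=snap(n,n+'0.png'); print(n,{k:(v if k!='pixels' else 0) for k,v in c.items()}); pickle.dump(c,open(n+'0.pkl','wb'))
E
```

```text
pics
{'clock': 0.0, 'joint_pos': array([1.25099551e+00, 2.41396879e-01, 3.76525583e-03, 1.33518067e+00,
       1.35670535e-06, 1.57080706e+00]), 'joint_vel': array([-4.59780094e-05,  2.06728085e-03,  9.89087051e-05, -7.39884542e-04,
       -4.06665896e-04, -1.14050916e-03]), 'tau': array([ 1.75114028e-04, -3.72319257e+01,  2.52406436e+01,  1.66529400e-02,
        5.05608944e-05, -5.88987120e-06]), 'eef_pos': array([0.15699835, 0.47407543, 0.23043663]), 'tool_rot': array([ 1.59225105e-01,  9.87241789e-01, -9.95015594e-04, -1.61155045e-04]), 'ft_force': array([ 0.56017793, -0.17936565, -1.10305304]), 'ft_torque': array([ 0.04824813,  0.01419958, -0.00257637]), 'grip_width': 0.08534981364142825}
top {'pixels': 0, 'fx': 478.33862417372575, 'fy': 478.33862417372575, 'cx': 264.7002276782393, 'cy': 189.9564780386056, 'pose': array([[ 0.00751303,  0.99250634, -0.12196198,  0.44488365],
       [-0.99966855,  0.01045807,  0.02352505,  0.00177095],
       [ 0.02462424,  0.12174481,  0.99225594,  0.95959753],
       [ 0.        ,  0.        ,  0.        ,  1.        ]])}
scene {'pixels': 0, 'fx': 393.62628476279514, 'fy': 393.62628476279514, 'cx': 251.7956568230108, 'cy': 187.94568130452234, 'pose': array([[-0.55072896, -0.45887672,  0.69723007,  1.09460936],
       [ 0.83466333, -0.29686316,  0.46390666,  0.35589792],
       [-0.00589405,  0.8374392 ,  0.54649871,  0.54145044],
       [ 0.        ,  0.        ,  0.        ,  1.        ]])}
wrist {'pixels': 0, 'fx': 297.3186396354542, 'fy': 297.3186396354542, 'cx': 256.7643490816629, 'cy': 183.79687533199834, 'tool_from_camera': array([[-6.35287957e-04,  9.50161476e-01,  3.11757545e-01,
         7.98868641e-02],
       [ 9.99999516e-01,  8.37722379e-04, -5.15412970e-04,
        -9.84393638e-04],
       [-7.50891821e-04,  3.11757067e-01, -9.50161548e-01,
        -1.42712810e-01],
       [ 0.00000000e+00,  0.00000000e+00,  0.00000000e+00,
         1.00000000e+00]])}
```

View pics/top0.png

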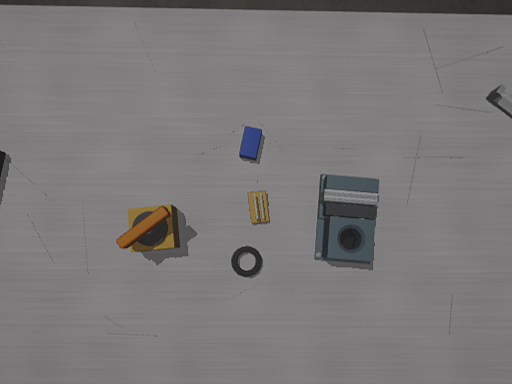

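View pics/scene0.png

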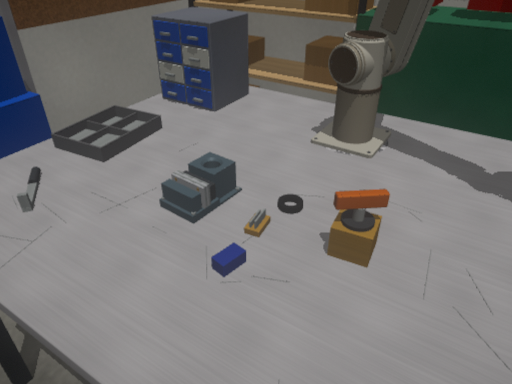

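View pics/wrist0.png

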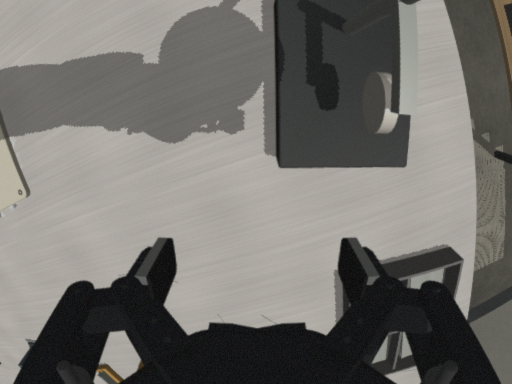

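Top view: key at (148,228), bore at (350,238), pack at (350,196), and the bystanders in between. Next I measure these with masks.

Run:
```python
from h import *
import pickle
t=pickle.load(open('top0.pkl','rb')); s=pickle.load(open('scene0.pkl','rb'))
for c,n in((t,'t'),(s,'s')):
    im=c['pixels']; hsv=cv2.cvtColor(im,cv2.COLOR_RGB2HSV)
    m=cv2.inRange(hsv,(4,180,120),(14,255,255)) if n=='t' else cv2.inRange(hsv,(0,190,90),(12,255,255))
    k,l,st,ce=cv2.connectedComponentsWithStats(m)
    for i in range(1,k):
        if st[i,4]>100:
            pts=np.argwhere(l==i)[:,::-1].astype(np.float32); print(n,st[i],ce[i],cv2.minAreaRect(pts))
r=cv2.resize(t['pixels'][190:270,100:200,::-1],None,fx=7,fy=7,interpolation=0); cv2.imwrite('pics/k0.png',r)
r=cv2.resize(t['pixels'][165:270,300:400,::-1],None,fx=5.6,fy=5.6,interpolation=0); cv2.imwrite('pics/v0.png',r)
r=cv2.resize(s['pixels'][180:270,310:400,::-1],None,fx=6,fy=6,interpolation=0); cv2.imwrite('pics/ks0.png',r)
r=cv2.resize(s['pixels'][140:220,155:245,::-1],None,fx=7,fy=7,interpolation=0); cv2.imwrite('pics/vs0.png',r)
```

```text
t [117 207  50  41 103] [143.70873786 229.29126214] ((142.03268432617188, 227.21975708007812), (8.191437721252441, 57.801055908203125), 52.92692565917969)
s [337 190  52   7 245] [362.7877551  192.98367347] ((362.50372314453125, 193.0748291015625), (5.093636989593506, 50.93637466430664), 87.1375961303711)
```

View pics/k0.png

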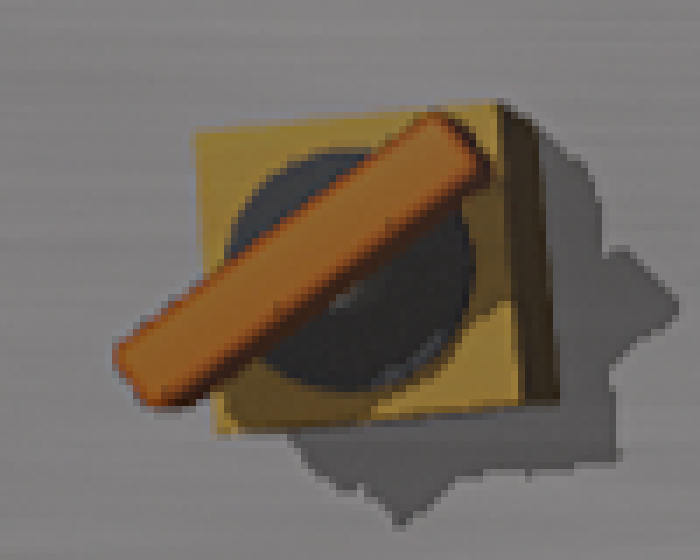

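View pics/v0.png

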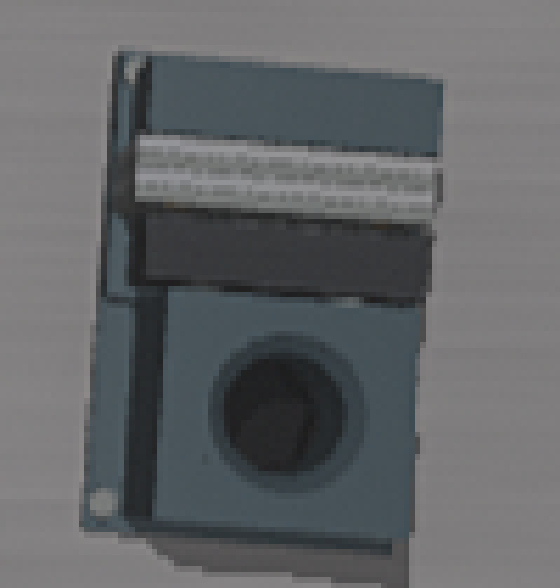

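View pics/ks0.png

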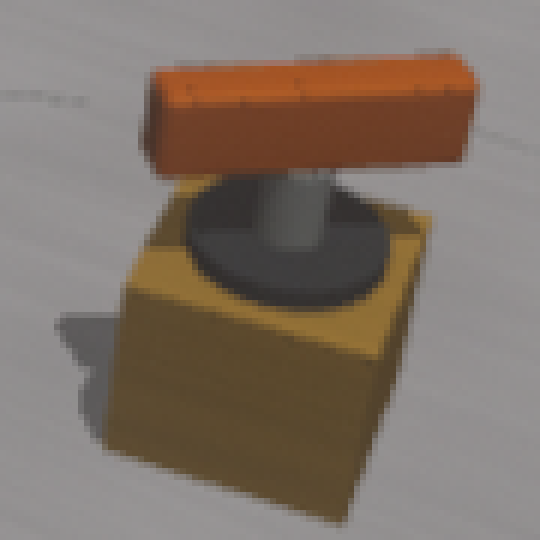

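View pics/vs0.png

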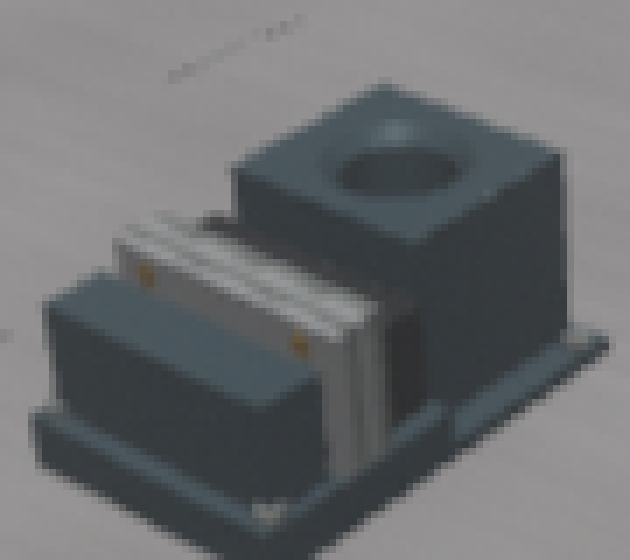

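Run:
```python
from h import *
import pickle
t=pickle.load(open('top0.pkl','rb')); s=pickle.load(open('scene0.pkl','rb'))
# crop pixel -> image
ct=lambda u,v,f,x0,y0:(x0+u/f-.5,y0+v/f-.5)
print('scene handle top',onz(s,362.5,193.07,.138))
for p in [(155,72),(455,55),(160,108),(475,92)]: print(onz(s,*ct(*p,6,310,180),.138))
print('top handle')
for p in [(437,112),(480,170),(115,350),(165,405)]: print(onz(t,*ct(*p,7,100,190),.138))
print('stand top'); a=[onz(t,*ct(*p,7,100,190),.07) for p in [(193,132),(500,100),(522,402),(220,435)]]; print(np.array(a),np.mean(a,0))
print('collar', onz(t,*ct(350,268,7,100,190),.078))
print('bore top', onz(t,*ct(288,411,5.6,300,165),.08))
a=[onz(t,*ct(*p,5.6,300,165),.08) for p in [(165,290),(418,305),(405,540),(150,522)]]; print('housing',np.array(a),np.mean(a,0))
a=[onz(s,*ct(*p,7,155,140),.08) for p in [(385,85),(562,152),(415,240),(233,168)]]; print('housing s',np.array(a),np.mean(a,0))
print('bore s',onz(s,*ct(398,165,7,155,140),.08))
a=[onz(t,*ct(*p,5.6,300,165),.075) for p in [(135,137),(442,158),(437,222),(133,200)]]; print('pack',np.array(a),np.mean(a,0))
```

```text
scene handle top [0.48398008 0.19330817 0.138     ]
[0.50614505 0.14949875 0.138     ]
[0.44676135 0.22371807 0.138     ]
[0.52352026 0.15860965 0.138     ]
[0.46371906 0.23520372 0.138     ]
top handle
[0.51715492 0.15839105 0.138     ]
[0.50302624 0.14745    0.138     ]
[0.4585379  0.23408977 0.138     ]
[0.44539943 0.22148338 0.138     ]
stand top
[[0.51720221 0.23541743 0.07      ]
 [0.5264949  0.15481734 0.07      ]
 [0.44693031 0.14657358 0.07      ]
 [0.43775492 0.22503103 0.07      ]] [0.48209559 0.19045985 0.07      ]
collar [0.48132674 0.19107124 0.078     ]
bore top [ 0.4658643  -0.17834957  0.08      ]
housing [[ 0.50525868 -0.13817026  0.08      ]
 [ 0.50106837 -0.22200393  0.08      ]
 [ 0.42421063 -0.21615489  0.08      ]
 [ 0.42944627 -0.13258358  0.08      ]] [ 0.46499599 -0.17722816  0.08      ]
housing s [[ 0.42466043 -0.21617098  0.08      ]
 [ 0.43021819 -0.13455976  0.08      ]
 [ 0.50365979 -0.14078238  0.08      ]
 [ 0.49979243 -0.22199739  0.08      ]] [ 0.46458271 -0.17837763  0.08      ]
bore s [ 0.46778014 -0.17616916  0.08      ]
pack [[ 0.55664309 -0.12936757  0.075     ]
 [ 0.5506533  -0.23236165  0.075     ]
 [ 0.52913785 -0.23021896  0.075     ]
 [ 0.53549491 -0.12854025  0.075     ]] [ 0.54298229 -0.18012211  0.075     ]
```

apply_moves(plan=[-0.02,-0.008,0,0,0,0.05,-0.055,-0.023,0,0,0,0.12,-0.09,-0.038,0,0,0,0.2,-0.125,-0.052,0,0,0,0.28,-0.16,-0.067,0,0,0,0.36,-0.195,-0.082,0,0,0,0.44,-0.23,-0.097,0,0,0,0.52,-0.265,-0.111,0,0,0,0.59,-0.3,-0.126,0.01,0,0,0.59,-0.335,-0.141,0.02,0,0,0.59,-0.37,-0.155,0.02,0,0,0.59,-0.398,-0.167,0.02,0,0,0.59], grip=0.0854)

```text
clock: 1.15
eef_pos: [0.4836, 0.1887, 0.2102]
tool_rot: [0.44, 0.898, -0.001, -0.0]
ft_force: [0.2, 1.1, 1.4]
grip_width: 0.0859
```

apply_moves(plan=[0,0,0,0,0,0])

```text
clock: 1.23
eef_pos: [0.486, 0.1872, 0.2104]
tool_rot: [0.442, 0.897, -0.001, 0.001]
ft_force: [0.9, -0.0, -0.2]
grip_width: 0.0856
```

Run:
```python
from h import *
import pickle
o=sensors.get_obs(); print(o['clock'],o['eef_pos'],o['joint_pos'],o['ft_force'],o['joint_vel']);M=R.from_quat(o['tool_rot']).as_matrix(); print(M)
c=snap('wrist','w1.png'); pickle.dump((o,c),open('w1.pkl','wb'))
t=snap('top','t1.png');cv2.imwrite('pics/t1c.png',cv2.resize(t['pixels'][170:290,90:210,::-1],None,fx=5,fy=5))
```

```text
1.2333 [0.48599758 0.18723788 0.21043526] [ 0.36891518  0.29121049  0.01802623  1.29726243 -0.00201725  1.28519418] [ 0.91959481 -0.02904585 -0.17471348] [ 0.06905853 -0.03326465 -0.04143439  0.02268588  0.05515041  0.05960475]
[[-6.08775040e-01  7.93342196e-01  1.05353676e-03]
 [ 7.93340288e-01  6.08775907e-01 -1.75544926e-03]
 [-2.03403977e-03 -2.32860536e-04 -9.99997904e-01]]
```

View pics/w1.png

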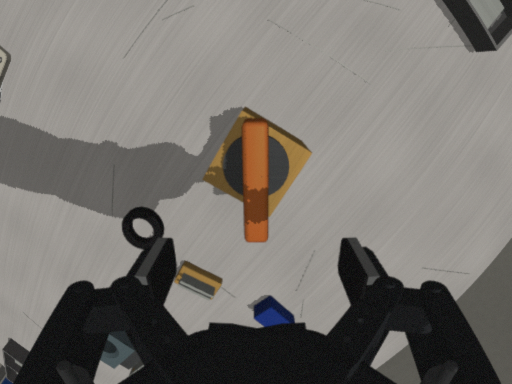

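View pics/t1c.png

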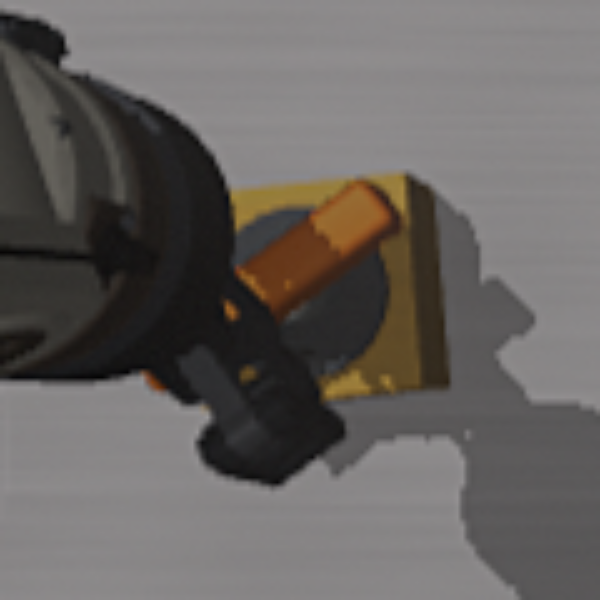

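```bash
cat >> h.py <<'E'
def wray(c,u,v):
    T=np.array(c['tool_from_camera']); x=(u-c['cx'])/c['fx'];y=(v-c['cy'])/c['fy'];th=np.hypot(x,y);k=np.sin(th)/th if th>1e-9 else 1
    d=np.array([x*k,-y*k,-np.cos(th)]); return T[:3,3],T[:3,:3]@d
def wonz(o,c,u,v,z):
    "world point at height z"
    M=R.from_quat(o['tool_rot']).as_matrix(); a,d=wray(c,u,v); a=M@a+o['eef_pos']; d=M@d; return a+d*(z-a[2])/d[2]
E
python3 - <<'E'
from h import *
import pickle
o,c=pickle.load(open('w1.pkl','rb'));M=R.from_quat(o['tool_rot']).as_matrix()
cv2.imwrite('pics/w1c.png',cv2.resize(c['pixels'][100:260,190:330,::-1],None,fx=3.7,fy=3.7,interpolation=0))
im=c['pixels'].astype(int); 
for v in (130,150,170,230): print(v,[tuple(im[v,u]) for u in range(240,273,2)])
print([tuple(im[v,256]) for v in range(114,134,2)],[tuple(im[v,256]) for v in range(232,248,2)])
E
```

```text
130 [(np.int64(98), np.int64(78), np.int64(43)), (np.int64(103), np.int64(59), np.int64(27)), (np.int64(137), np.int64(74), np.int64(35)), (np.int64(164), np.int64(89), np.int64(42)), (np.int64(170), np.int64(94), np.int64(45)), (np.int64(170), np.int64(97), np.int64(46)), (np.int64(169), np.int64(99), np.int64(48)), (np.int64(170), np.int64(101), np.int64(49)), (np.int64(169), np.int64(102), np.int64(49)), (np.int64(171), np.int64(106), np.int64(54)), (np.int64(170), np.int64(109), np.int64(55)), (np.int64(171), np.int64(112), np.int64(58)), (np.int64(170), np.int64(105), np.int64(54)), (np.int64(155), np.int64(84), np.int64(39)), (np.int64(128), np.int64(87), np.int64(45)), (np.int64(164), np.int64(128), np.int64(68)), (np.int64(163), np.int64(128), np.int64(70))]
150 [(np.int64(37), np.int64(40), np.int64(38)), (np.int64(81), np.int64(48), np.int64(29)), (np.int64(137), np.int64(74), np.int64(37)), (np.int64(160), np.int64(86), np.int64(38)), (np.int64(171), np.int64(94), np.int64(45)), (np.int64(170), np.int64(96), np.int64(47)), (np.int64(169), np.int64(98), np.int64(47)), (np.i
[... 2116 characters left out ...]
 np.int64(16)), (np.int64(76), np.int64(40), np.int64(18)), (np.int64(120), np.int64(63), np.int64(28)), (np.int64(159), np.int64(88), np.int64(42)), (np.int64(169), np.int64(100), np.int64(49)), (np.int64(170), np.int64(102), np.int64(49)), (np.int64(169), np.int64(102), np.int64(49)), (np.int64(171), np.int64(104), np.int64(51))] [(np.int64(170), np.int64(92), np.int64(43)), (np.int64(169), np.int64(92), np.int64(42)), (np.int64(170), np.int64(92), np.int64(44)), (np.int64(167), np.int64(89), np.int64(42)), (np.int64(163), np.int64(86), np.int64(39)), (np.int64(146), np.int64(118), np.int64(106)), (np.int64(156), np.int64(153), np.int64(148)), (np.int64(158), np.int64(154), np.int64(150))]
```

View pics/w1c.png

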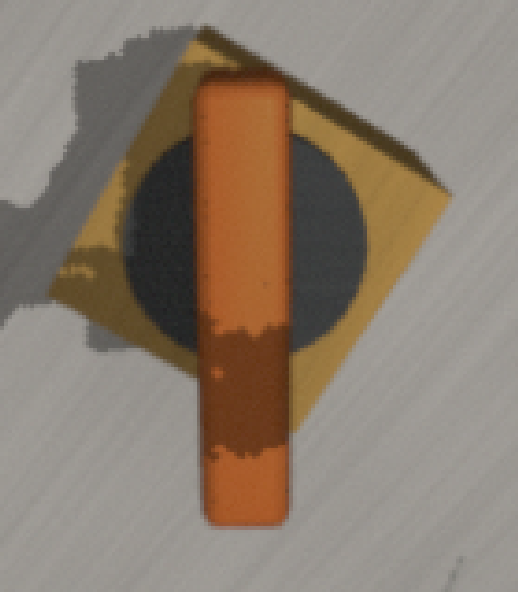

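Run:
```python
from h import *
import pickle
o,c=pickle.load(open('w1.pkl','rb'));M=R.from_quat(o['tool_rot']).as_matrix()
tool=lambda p: M.T@(p-o['eef_pos'])
a=wonz(o,c,254.9,122,.138);b=wonz(o,c,256.4,241.5,.138)
print(a,b,np.linalg.norm(a-b),'centre',(a+b)/2,tool(a),tool(b),tool((a+b)/2),np.degrees(np.arctan2(*(tool(a)-tool(b))[[1,0]])))
# collar circle sides
l=wonz(o,c,223,165,.078); r=wonz(o,c,289,165,.078); print('collar',l,r,(l+r)/2, tool((l+r)/2), np.linalg.norm(l-r))
print(wonz(o,c,256,136,.078),wonz(o,c,256,196,.078))
```

```text
[0.45049969 0.23024471 0.138     ] [0.51039826 0.15380356 0.138     ] 0.09711379041880012 centre [0.48044898 0.19202414 0.138     ] [ 0.05587662 -0.00196358  0.07232221] [-0.04123198 -0.00097905  0.07251951] [ 0.00732232 -0.00147131  0.07242086] -0.5808722459800859
collar [0.4549577  0.17343028 0.078     ] [0.50521153 0.21192535 0.078     ] [0.48008462 0.19267782 0.078     ] [ 0.00818476 -0.00134846  0.1324192 ] 0.06330337817299278
[0.46310354 0.21487726 0.078     ] [0.49933996 0.16752311 0.078     ]
```

Run:
```python
from h import *
o=sensors.get_obs(); print(o['clock'],o['eef_pos'],o['joint_vel'],o['tool_rot'])
M=R.from_quat(o['tool_rot']).as_matrix(); print(M.T@(np.array([.4806,.192,.122])-o['eef_pos']))
```

```text
1.3333 [0.48277005 0.19000514 0.21062108] [ 0.0409107  -0.01812231 -0.01809035  0.00739121  0.00375096  0.0020304 ] [ 4.40612025e-01  8.97697289e-01 -4.13769673e-04 -6.70793714e-04]
[ 0.00283113 -0.00037815  0.08862408]
```

apply_moves(plan=[0.001,0,0.01,0,0,0,0.002,-0.0005,0.025,0,0,0.005,0.002,-0.0005,0.035,0,0,0.01,0.002,-0.0005,0.04,0,0,0.01,0.002,-0.0005,0.04,0,0,0.01,0.002,-0.0005,0.04,0,0,0.01,0.002,-0.0005,0.04,0,0,0.01])

```text
clock: 1.92
eef_pos: [0.481, 0.1928, 0.1719]
tool_rot: [0.443, 0.896, 0.0, 0.0]
ft_force: [0.9, -1.0, -1.1]
grip_width: 0.0855
```

Run:
```python
from h import *
import pickle
o=sensors.get_obs(); print(o['clock'],o['eef_pos'],o['joint_vel'],o['ft_force'])
c=snap('wrist','w2.png'); pickle.dump((o,c),open('w2.pkl','wb'))
cv2.imwrite('pics/w2c.png',cv2.resize(c['pixels'][90:330,170:350,::-1],None,fx=2.5,fy=2.5,interpolation=0))
```

```text
1.9167 [0.48103015 0.1927644  0.17187017] [-0.00707264 -0.00428491  0.00700279 -0.00162057 -0.00097689  0.00020122] [ 0.94917661 -0.9874762  -1.07358114]
```

View pics/w2c.png

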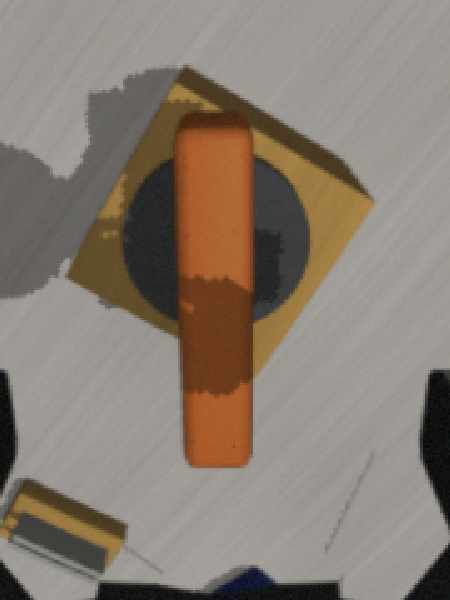

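Run:
```python
from h import *
import pickle
o,c=pickle.load(open('w2.pkl','rb'));M=R.from_quat(o['tool_rot']).as_matrix()
tool=lambda p: M.T@(p-o['eef_pos'])
a=wonz(o,c,255.3,140.3,.138);b=wonz(o,c,256.7,276,.138)
print(np.linalg.norm(a-b),(a+b)/2,tool(a),tool(b),tool((a+b)/2))
```

```text
0.09751586454716563 [0.48001685 0.19227164 0.138     ] [ 0.04898907 -0.00152195  0.03385469] [-0.04852374 -0.00075113  0.03388339] [ 0.00023266 -0.00113654  0.03386904]
```

apply_moves(plan=[0,-0.001,0.01,0,0,0,0,-0.001,0.025,0,0,0,0,-0.001,0.04,0,0,0,0,-0.001,0.055,0,0,0,0,-0.001,0.064,0,0,0,0,-0.001,0.067,0,0,0,0,-0.001,0.067,0,0,0,0,-0.001,0.067,0,0,0])

```text
clock: 2.63
eef_pos: [0.4807, 0.1919, 0.105]
tool_rot: [0.444, 0.896, 0.0, 0.0]
ft_force: [-0.3, -0.6, 1.2]
grip_width: 0.0854
```

apply_moves(plan=[0,0,0,0,0,0,0,0,0,0,0,0,0,0,0,0,0,0,0,0,0,0,0,0,0,0,0,0,0,0,0,0,0,0,0,0,0,0,0,0,0,0,0,0,0,0,0,0], grip=0.0)

```text
clock: 3.3
eef_pos: [0.4807, 0.192, 0.1048]
tool_rot: [0.444, 0.896, 0.001, 0.0]
ft_force: [1.1, 1.2, 1.6]
grip_width: 0.0192
```

apply_moves(plan=[0,0,-0.005,0,0,0,0,0,-0.015,0,0,0,0,0,-0.03,0,0,0,0,0,-0.045,0,0,0,0,0,-0.06,0,0,0,0,0,-0.075,0,0,0,0,0,-0.09,0,0,0,0,0,-0.098,0,0,0,0,0,-0.1,0,0,0,0,0,-0.1,0,0,0,0,0,-0.1,0,0,0])

```text
clock: 4.22
eef_pos: [0.4793, 0.1913, 0.2033]
tool_rot: [0.444, 0.896, -0.001, -0.001]
ft_force: [-0.3, -0.7, -7.8]
grip_width: 0.0193
```

Run:
```python
from h import *
o=sensors.get_obs(); print(o); M=R.from_quat(o['tool_rot']).as_matrix(); print(M)
print(M.T@(np.array([.4655,-.178,.205])-o['eef_pos']))
```

```text
{'clock': 4.2167, 'joint_pos': array([ 3.79799922e-01,  2.87805359e-01, -5.60429847e-03,  1.27973658e+00,
        7.41837931e-07,  1.29961614e+00]), 'joint_vel': array([ 0.00163775,  0.00943131, -0.00930899, -0.0017669 ,  0.00015669,
       -0.00106041]), 'tau': array([-3.30053896e-03, -4.32230401e+01,  2.79308259e+01, -5.74894220e-03,
       -2.16884255e-03,  2.96265284e-05]), 'eef_pos': array([0.47928244, 0.19132056, 0.2032695 ]), 'tool_rot': array([ 4.43865460e-01,  8.96092670e-01, -8.74445102e-04, -7.84769982e-04]), 'ft_force': array([-0.31049991, -0.65313686, -7.8159697 ]), 'ft_torque': array([-0.0131515 ,  0.01281554,  0.02035799]), 'grip_width': 0.019270078202919542}
[[-6.05965675e-01  7.95487798e-01 -2.18272521e-03]
 [ 7.95490543e-01  6.05965378e-01 -8.70503114e-04]
 [ 6.30181302e-04 -2.26383227e-03 -9.99997239e-01]]
[-0.28543824 -0.23476315 -0.00137891]
```

apply_moves(plan=[-0.006,-0.004,0,0,0,0,-0.019,-0.012,0,0,0,0,-0.039,-0.024,0,0,0,0,-0.064,-0.039,0,0,0,0,-0.092,-0.056,0,0,0,0,-0.12,-0.073,0,0,0,0,-0.148,-0.09,0,0,0,0,-0.176,-0.107,0,0,0,0,-0.204,-0.124,0,0,0,0,-0.232,-0.142,0,0,0,0,-0.26,-0.159,0,0,0,0,-0.288,-0.176,0,0,0,0])

```text
clock: 5.22
eef_pos: [0.5134, -0.1461, 0.2032]
tool_rot: [0.444, 0.896, -0.0, -0.001]
ft_force: [0.8, 0.6, -7.0]
grip_width: 0.0189
```

apply_moves(plan=[-0.028,-0.017,0,0,0,0,-0.054,-0.033,0,0,0,0,-0.076,-0.046,0,0,0,0,-0.09,-0.055,0,0,0,0,-0.097,-0.059,0,0,0,0,-0.097,-0.059,0,0,0,0,-0.097,-0.059,0,0,0,0,-0.097,-0.059,0,0,0,0,-0.097,-0.059,0,0,0,0,-0.097,-0.059,0,0,0,0])

```text
clock: 6.05
eef_pos: [0.5265, -0.2557, 0.2045]
tool_rot: [0.443, 0.896, 0.0, -0.0]
ft_force: [-0.0, -0.3, -6.3]
grip_width: 0.0193
```

Run:
```python
from h import *
import pickle
o=sensors.get_obs(); print(o['clock'],o['eef_pos'],o['joint_vel'],o['ft_force'])
c=snap('wrist','w3.png'); pickle.dump((o,c),open('w3.pkl','wb'))
t=snap('top','t3.png'); pickle.dump(t,open('t3.pkl','wb'))
s=snap('scene','s3.png'); pickle.dump(s,open('s3.pkl','wb'))
```

```text
6.05 [ 0.52652269 -0.25571796  0.20448477] [-2.64845917e-03 -5.97398962e-05  5.60130781e-03 -3.50650615e-04
 -2.79040133e-03 -1.35984145e-03] [-0.00889081 -0.33669095 -6.2576575 ]
```

View pics/w3.png

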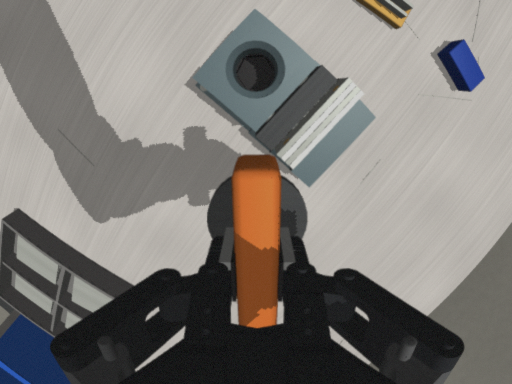

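View pics/s3.png

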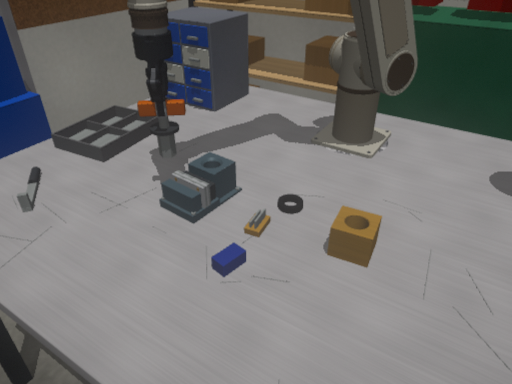

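Run:
```python
from h import *
import pickle
o,c=pickle.load(open('w3.pkl','rb'))
im=c['pixels'][:,:,::-1]
cv2.imwrite('pics/w3b.png',cv2.convertScaleAbs(cv2.resize(im[0:120,180:330],None,fx=5,fy=5,interpolation=cv2.INTER_CUBIC),alpha=1.8))
cv2.imwrite('pics/w3k.png',cv2.convertScaleAbs(cv2.resize(im[150:280,190:330],None,fx=4.5,fy=4.5,interpolation=cv2.INTER_CUBIC),alpha=2.))
```

```text
(no output)
```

View pics/w3b.png

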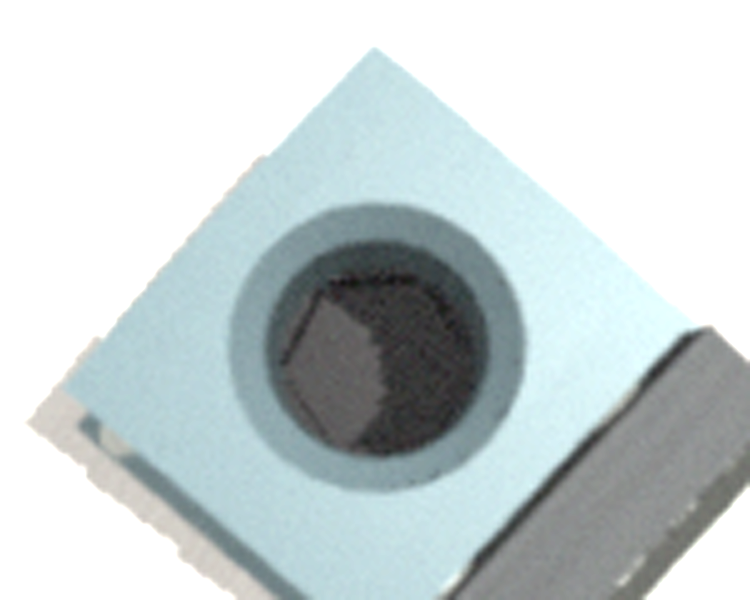

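View pics/w3k.png

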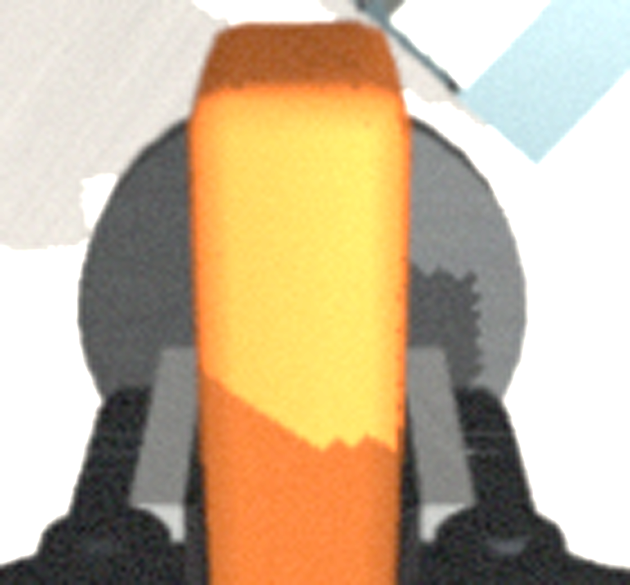

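Run:
```python
from h import *
import pickle
o,c=pickle.load(open('w3.pkl','rb'));M=R.from_quat(o['tool_rot']).as_matrix()
tool=lambda p: M.T@(p-o['eef_pos'])
im=c['pixels'][:,:,::-1]
cr=cv2.resize(im[30:110,215:295],None,fx=7.5,fy=7.5,interpolation=cv2.INTER_CUBIC)
cv2.imwrite('pics/w3s.png',cv2.convertScaleAbs(cr,alpha=4.,beta=-40))
# bore funnel: circle extremes from crop f=5 origin (180,0)
f=lambda u,v:(180+u/5-.5+.0,v/5-.5)
P=[(229,345),(525,345),(377,204),(377,492),(272,245),(482,245),(272,448),(482,448)]
w=np.array([wonz(o,c,*f(*p),.08) for p in P]); 
A=np.c_[2*w[:,:2],np.ones(len(w))]; x=np.linalg.lstsq(A,(w[:,:2]**2).sum(1),rcond=None)[0]; print('funnel',x[:2],np.sqrt(x[2]+x[:2]@x[:2]))
# lower edge of funnel z=.074
P=[(265,347),(490,347),(378,240),(378,457)]
w=np.array([wonz(o,c,*f(*p),.074) for p in P]);A=np.c_[2*w[:,:2],np.ones(len(w))]; x=np.linalg.lstsq(A,(w[:,:2]**2).sum(1),rcond=None)[0]; print('bore',x[:2],np.sqrt(x[2]+x[:2]@x[:2]))
print(tool(np.array([*x[:2],.08])))
h=np.array([wonz(o,c,*f(*p),.08) for p in [(375,48),(690,328),(455,590),(65,385)]]);print(h)
# collar: crop f=4.5 origin (190,150)
g=lambda u,v:(190+u/4.5-.5,150+v/4.5-.5)
zc=o['eef_pos'][2]-.1048+.078
P=[(78,305),(526,305),(190,118),(430,130),(100,390),(505,390)]
w=np.array([wonz(o,c,*g(*p),zc) for p in P]);A=np.c_[2*w[:,:2],np.ones(len(w))]; x=np.linalg.lstsq(A,(w[:,:2]**2).sum(1),rcond=None)[0]; print('collar',x[:2],np.sqrt(x[2]+x[:2]@x[:2]),tool(np.array([*x[:2],zc])))
```

```text
funnel [ 0.46512407 -0.17903529] 0.026095840717853317
bore [ 0.46510511 -0.17890666] 0.02016442332734059
[ 0.09829474 -0.00214633  0.12450739]
[[ 0.43122282 -0.13520053  0.08      ]
 [ 0.50650028 -0.14143159  0.08      ]
 [ 0.50284602 -0.20543594  0.08      ]
 [ 0.42414585 -0.21724348  0.08      ]]
collar [ 0.52551322 -0.25568188] 0.031671237643635136 [ 0.0006356  -0.00078273  0.02680007]
```

View pics/w3s.png

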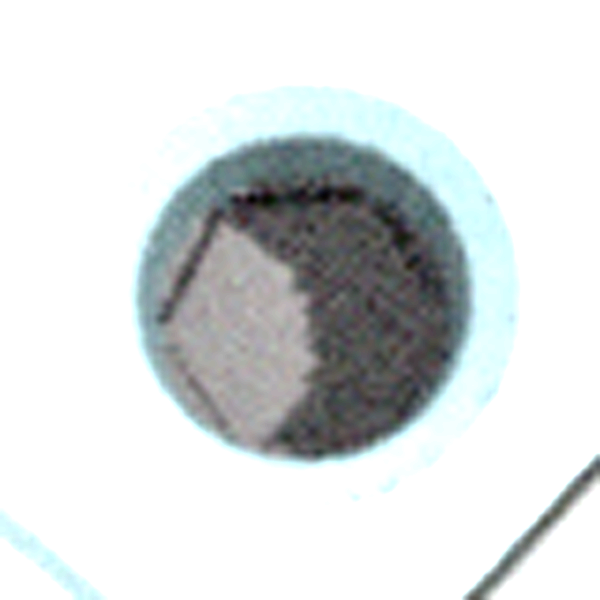

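Run:
```python
from h import *
import pickle
o,c=pickle.load(open('w3.pkl','rb'));M=R.from_quat(o['tool_rot']).as_matrix()
tool=lambda p: M.T@(p-o['eef_pos'])
f=lambda p:wonz(o,c,215+p[0]/7.5-.5,30+p[1]/7.5-.5,.034)
for a,b in [((235,192),(355,183)),((216,208),(160,318)),((375,200),(440,270)),((180,360),(232,430))]:
    A,B=tool(f(a)),tool(f(b)); d=B-A; print(A[:2],B[:2],np.linalg.norm(d),'angle tool x->y',np.degrees(np.arctan2(d[1],d[0]))%60)
```

```text
[ 0.11599621 -0.01175761] [0.1172225  0.00469324] 0.016496495455670727 angle tool x->y 25.736900274104485
[ 0.11375077 -0.01437009] [ 0.09829177 -0.02213392] 0.017299063983662932 angle tool x->y 26.666746947085898
[0.11481692 0.0074354 ] [0.10497867 0.01637543] 0.01329343242492612 angle tool x->y 17.738541239211116
[ 0.09232306 -0.0194041 ] [ 0.08239009 -0.01227111] 0.012228789302122484 angle tool x->y 24.31741115021063
```

apply_moves(plan=[0.006,0,0,0,0,0.03,0.018,0,0,0,0,0.08,0.034,0,0,0,0,0.13,0.05,-0.001,0,0,0,0.18,0.066,-0.001,0,0,0,0.22,0.08,-0.0014,0,0,0,0.25,0.091,-0.0014,0,0,0,0.25,0.0976,-0.0014,0,0,0,0.25,0.0976,-0.0014,0,0,0,0.25,0.0976,-0.0014,0,0,0,0.25,0.0976,-0.0014,0,0,0,0.25,0.0976,-0.0014,0,0,0,0.25])

```text
clock: 7.2
eef_pos: [0.4668, -0.1808, 0.2043]
tool_rot: [0.552, 0.834, -0.0, 0.0]
ft_force: [-0.1, -0.7, -7.6]
grip_width: 0.0192
```

Run:
```python
from h import *
import pickle
o=sensors.get_obs(); print(o['clock'],o['eef_pos'],o['tool_rot'],o['joint_pos'],o['joint_vel'],o['ft_force'])
t=snap('top','t4.png'); pickle.dump(t,open('t4.pkl','wb'))
s=snap('scene','s4.png'); pickle.dump(s,open('s4.pkl','wb'))
cv2.imwrite('pics/s4c.png',cv2.resize(s['pixels'][70:220,140:260,::-1],None,fx=4,fy=4))
```

```text
7.2 [ 0.46680431 -0.18080781  0.20433656] [ 5.52243386e-01  8.33682851e-01 -3.10645776e-05  3.82758991e-04] [-3.69401294e-01  2.54632757e-01 -4.75833262e-02  1.26784575e+00
 -2.24498591e-04  8.00704283e-01] [-0.00133233  0.00437857 -0.00166642  0.00467656  0.00133512 -0.00020644] [-0.05289354 -0.74469123 -7.56067468]
```

View pics/s4c.png

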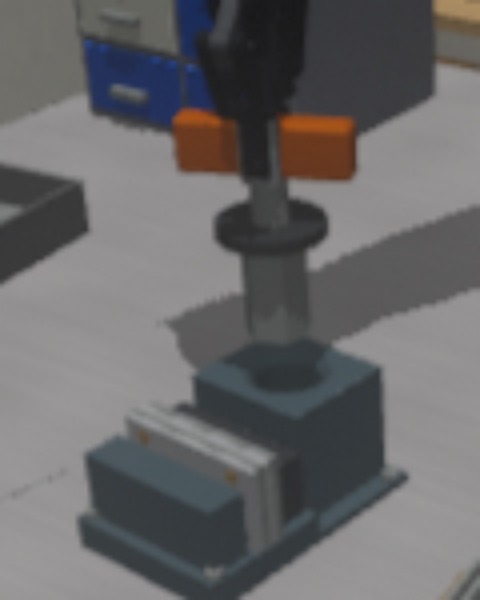

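apply_moves(plan=[0.001,0,0.006,0,0,0,0.0017,0,0.014,0,0,0,0.0017,0,0.02,0,0,0,0.0017,0,0.025,0,0,0,0.0017,0,0.028,0,0,0,0.0017,0,0.03,0,0,0,0.0017,0,0.031,0,0,0,0.0017,0,0.032,0,0,0,0.0017,0,0.033,0,0,0,0.0017,0,0.033,0,0,0])

```text
clock: 8.13
eef_pos: [0.4656, -0.1787, 0.1714]
tool_rot: [0.552, 0.834, 0.0, 0.0]
ft_force: [-0.4, 0.5, -6.6]
grip_width: 0.0192
```

Run:
```python
from h import *
o=sensors.get_obs(); print(o['clock'],o['eef_pos'],o['tool_rot'],o['ft_force'],o['ft_torque'])
s=snap('scene','s5.png')
cv2.imwrite('pics/s5c.png',cv2.resize(s['pixels'][80:220,150:250,::-1],None,fx=4.2,fy=4.2))
```

```text
8.1333 [ 0.4656255  -0.17868861  0.17136782] [5.52109363e-01 8.33771691e-01 2.08866472e-05 1.38915607e-04] [-0.41166999  0.4702723  -6.63099992] [ 0.03291042  0.00546678 -0.0401224 ]
```

View pics/s5c.png

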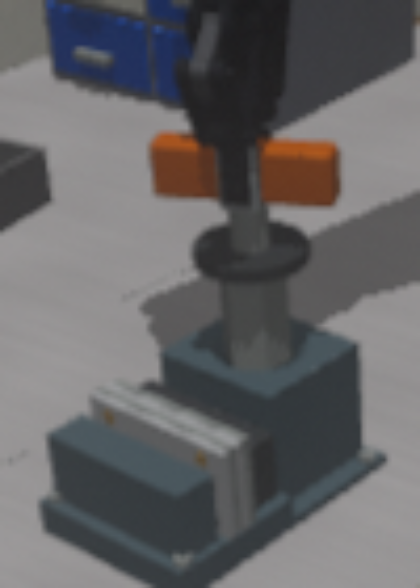

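apply_moves(plan=[0,0,0.001,0,0,0,0,0,0.002,0,0,0,0,0,0.003,0,0,0,0,0,0.004,0,0,0,0,0,0.004,0,0,0])

```text
clock: 8.6
eef_pos: [0.4653, -0.1786, 0.167]
tool_rot: [0.552, 0.834, -0.0, -0.0]
ft_force: [-0.0, 0.1, -6.5]
grip_width: 0.0189
```

Run:
```python
from h import *
o=sensors.get_obs(); print(o['clock'],o['eef_pos'],o['tool_rot'],o['ft_force'],o['ft_torque'])
```

```text
8.6 [ 0.46534009 -0.17858258  0.16703098] [ 5.52118323e-01  8.33765729e-01 -7.57910310e-05 -2.44738342e-04] [-0.02088552  0.06633782 -6.5396064 ] [ 0.0027761  -0.03013306 -0.00831297]
```

apply_moves(plan=[0,0,0.001,0,0,0,0,0,0.003,0,0,0,0,0,0.005,0,0,0,0,0,0.007,0,0,0,0,0,0.009,0,0,0,0,0,0.01,0,0,0,0,0,0.01,0,0,0])

```text
clock: 9.18
eef_pos: [0.4653, -0.1786, 0.1569]
tool_rot: [0.552, 0.834, -0.0, -0.0]
ft_force: [-0.9, -0.4, -7.0]
grip_width: 0.0192
```

apply_moves(plan=[0,0,0.001,0,0,0,0,0,0.003,0,0,0,0,0,0.005,0,0,0,0,0,0.008,0,0,0,0,0,0.011,0,0,0,0,0,0.014,0,0,0,0,0,0.017,0,0,0,0,0,0.019,0,0,0,0,0,0.02,0,0,0,0,0,0.02,0,0,0])

```text
clock: 10.02
eef_pos: [0.4653, -0.1786, 0.1369]
tool_rot: [0.552, 0.834, -0.0, -0.0]
ft_force: [-0.4, -0.3, -6.1]
grip_width: 0.0193
```

apply_moves(plan=[0,0,0.001,0,0,0,0,0,0.002,0,0,0,0,0,0.003,0,0,0,0,0,0.004,0,0,0,0,0,0.005,0,0,0,0,0,0.0055,0,0,0,0,0,0.0055,0,0,0])

```text
clock: 10.6
eef_pos: [0.4654, -0.1786, 0.1316]
tool_rot: [0.552, 0.834, -0.0, -0.0]
ft_force: [-0.5, 0.6, -6.2]
grip_width: 0.0191
```

apply_moves(plan=[0,0,0.0005,0,0,0,0,0,0.001,0,0,0,0,0,0.001,0,0,0])

```text
clock: 10.85
eef_pos: [0.4656, -0.1787, 0.1308]
tool_rot: [0.552, 0.834, -0.0, 0.0]
ft_force: [-0.1, 0.9, -6.7]
grip_width: 0.0196
```

apply_moves(plan=[0,0,0.0005,0,0,0,0,0,0.001,0,0,0,0,0,0.001,0,0,0])

```text
clock: 11.1
eef_pos: [0.4657, -0.1787, 0.1304]
tool_rot: [0.552, 0.834, 0.0, 0.0]
ft_force: [-1.0, -0.3, -1.6]
grip_width: 0.019
```

Contact with the rim: the wrist force rose by about 5 N at collar height. I'll add a little push, then turn the key clockwise in small steps.

apply_moves(plan=[0,0,0.0004,0,0,0,0,0,0.0004,0,0,0.02,0,0,0.0004,0,0,0.04,0,0,0.0004,0,0,0.06,0,0,0.0004,0,0,0.06])

```text
clock: 11.52
eef_pos: [0.4661, -0.1786, 0.13]
tool_rot: [0.577, 0.817, 0.0, 0.001]
ft_force: [-1.6, 1.0, 2.6]
grip_width: 0.0198
```

apply_moves(plan=[0,0,0,0,0,0.02,0,0,0,0,0,0.04,0,0,0,0,0,0.06,0,0,0,0,0,0.06])

```text
clock: 11.85
eef_pos: [0.4651, -0.1785, 0.1282]
tool_rot: [0.602, 0.799, -0.0, -0.001]
ft_force: [1.2, 1.4, -6.3]
grip_width: 0.0194
```

The hex has entered: z is lower and the push has gone. I'll turn a touch more towards the centre of the window and lower gently.

apply_moves(plan=[0,0,0,0,0,0.02,0,0,0.0005,0,0,0.04,0,0,0.001,0,0,0.05,0,0,0.002,0,0,0.05,0,0,0.003,0,0,0.05,0,0,0.003,0,0,0.05])

```text
clock: 12.35
eef_pos: [0.4652, -0.1787, 0.126]
tool_rot: [0.621, 0.784, -0.0, -0.0]
ft_force: [-0.0, 0.5, -6.1]
grip_width: 0.0192
```

apply_moves(plan=[0,0,0.001,0,0,0,0,0,0.0025,0,0,0,0,0,0.004,0,0,0,0,0,0.0055,0,0,0,0,0,0.007,0,0,0,0,0,0.0085,0,0,0,0,0,0.0095,0,0,0,0,0,0.0095,0,0,0])

```text
clock: 13.02
eef_pos: [0.4654, -0.1786, 0.1166]
tool_rot: [0.621, 0.784, -0.0, -0.0]
ft_force: [-0.4, -0.1, -6.6]
grip_width: 0.019
```

apply_moves(plan=[0,0,0.0005,0,0,0,0,0,0.001,0,0,0,0,0,0.0015,0,0,0,0,0,0.0015,0,0,0])

```text
clock: 13.35
eef_pos: [0.4655, -0.1786, 0.1153]
tool_rot: [0.621, 0.784, -0.0, -0.0]
ft_force: [-0.3, 0.2, -6.2]
grip_width: 0.019
```

apply_moves(plan=[0,0,0.0005,0,0,0,0,0,0.001,0,0,0,0,0,0.0013,0,0,0,0,0,0.0013,0,0,0])

```text
clock: 13.68
eef_pos: [0.4656, -0.1786, 0.1147]
tool_rot: [0.621, 0.784, 0.0, 0.0]
ft_force: [-2.6, 0.5, 0.1]
grip_width: 0.0194
```

Run:
```python
from h import *
import pickle
o=sensors.get_obs(); print(o['clock'],o['eef_pos'],o['tool_rot'],o['ft_force'],o['ft_torque'],o['joint_pos'])
s=snap('scene','s6.png');pickle.dump(s,open('s6.pkl','wb'))
cv2.imwrite('pics/s6c.png',cv2.resize(s['pixels'][80:220,150:250,::-1],None,fx=4.2,fy=4.2))
```

```text
13.6833 [ 0.46558879 -0.17863187  0.11474418] [6.20890753e-01 7.83897061e-01 1.13124385e-04 2.40223895e-04] [-2.58061295  0.4617941   0.06447552] [ 0.26705887  0.52217908 -0.07478986] [-3.66392959e-01  3.21134051e-01 -2.03531148e-01  1.04560502e+00
  7.23283357e-05  9.73364128e-01]
```

View pics/s6c.png

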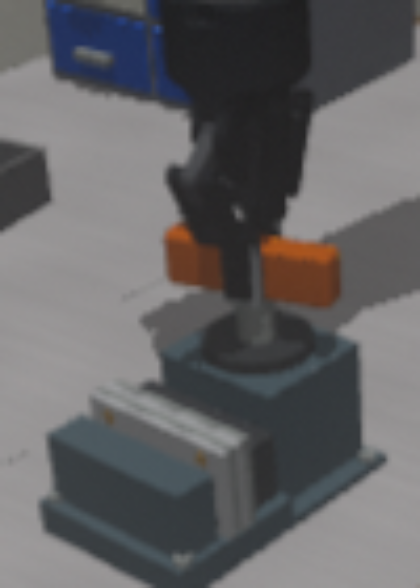

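Fully home: the collar lies on the housing top, at z 0.1147 against 0.1148 predicted. Now I drive clockwise.

apply_moves(plan=[0,0,0,0,0,0.02,0,0,0,0,0,0.06,0,0,0,0,0,0.11,0,0,0,0,0,0.16,0,0,0,0,0,0.21,0,0,0,0,0,0.26,0,0,0,0,0,0.31,0,0,0,0,0,0.36,0,0,0,0,0,0.41,0,0,0,0,0,0.46,0,0,0,0,0,0.5,0,0,0,0,0,0.5])

```text
clock: 14.73
eef_pos: [0.4656, -0.1782, 0.1147]
tool_rot: [0.796, 0.606, 0.0, -0.0]
ft_force: [-3.1, 2.6, 3.9]
grip_width: 0.0189
```

Run:
```python
from h import *
o=sensors.get_obs(); print(o['clock'],o['eef_pos'],o['tool_rot'],o['ft_force'],o['ft_torque'],o['joint_pos'][5])
```

```text
14.7333 [ 0.46558875 -0.17819269  0.11473386] [ 7.95714211e-01  6.05672122e-01  3.98990860e-04 -1.24542903e-04] [-3.11472209  2.57949624  3.88620563] [0.66274391 0.79071814 0.03976351] 1.4743526937811295
```

apply_moves(plan=[0,0,0,0,0,0.02,0,0,0,0,0,0.06,0,0,0,0,0,0.11,0,0,0,0,0,0.16,0,0,0,0,0,0.21,0,0,0,0,0,0.26,0,0,0,0,0,0.31,0,0,0,0,0,0.36,0,0,0,0,0,0.4,0,0,0,0,0,0.4])

```text
clock: 15.57
eef_pos: [0.4657, -0.1783, 0.1147]
tool_rot: [0.9, 0.436, 0.001, -0.0]
ft_force: [-3.2, 3.7, 5.8]
grip_width: 0.0192
```

Run:
```python
from h import *
import pickle
o=sensors.get_obs(); print(o['clock'],o['eef_pos'],o['tool_rot'],o['ft_force'],o['ft_torque'],o['joint_pos'][5])
s=snap('scene','s7.png');pickle.dump(s,open('s7.pkl','wb'))
cv2.imwrite('pics/s7c.png',cv2.resize(s['pixels'][80:220,150:250,::-1],None,fx=4.2,fy=4.2))
```

```text
15.5667 [ 0.4657461  -0.17825004  0.11473395] [ 9.00131151e-01  4.35618694e-01  5.00639598e-04 -1.21259438e-04] [-3.17320203  3.68259789  5.79359466] [0.90470732 0.85830329 0.1413186 ] 1.874075437917637
```

View pics/s7c.png

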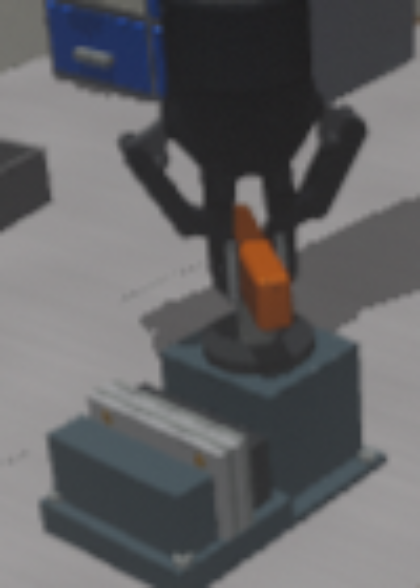

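apply_moves(plan=[0,0,0,0,0,0.03,0,0,0,0,0,0.06,0,0,0,0,0,0.09,0,0,0,0,0,0.12,0,0,0,0,0,0.15,0,0,0,0,0,0.15])

```text
clock: 16.12
eef_pos: [0.4658, -0.1782, 0.1147]
tool_rot: [0.93, 0.367, 0.001, -0.0]
ft_force: [-3.2, 4.0, 5.4]
grip_width: 0.0195
```

Run:
```python
from h import *
o=sensors.get_obs(); print(o['clock'],o['eef_pos'],o['tool_rot'],o['ft_force'],o['ft_torque'],o['joint_pos'][5])
```

```text
16.1167 [ 0.46582215 -0.17824024  0.11473222] [ 9.30099705e-01  3.67306707e-01  5.50262947e-04 -1.35178584e-04] [-3.22655669  4.01695933  5.40053466] [0.83791298 0.78269366 0.23067159] 2.0233474265944222
```

apply_moves(plan=[0,0,0,0,0,0.02,0,0,0,0,0,0.04,0,0,0,0,0,0.06,0,0,0,0,0,0.06])

```text
clock: 16.45
eef_pos: [0.4658, -0.1782, 0.1147]
tool_rot: [0.941, 0.339, 0.001, -0.0]
ft_force: [-3.3, 4.2, 5.5]
grip_width: 0.019
```

Run:
```python
from h import *
o=sensors.get_obs(); print(o['clock'],o['eef_pos'],o['tool_rot'],o['ft_force'],o['ft_torque'],o['joint_pos'][5])
```

```text
16.45 [ 0.46582902 -0.17824587  0.11474281] [ 9.40629939e-01  3.39433305e-01  5.72514919e-04 -1.48142184e-04] [-3.27205623  4.24779743  5.48098311] [0.82934599 0.78120467 0.31166007] 2.0829184183121314
```

apply_moves(plan=[0,0,0,0,0,0.02,0,0,0,0,0,0.04,0,0,0,0,0,0.06,0,0,0,0,0,0.06])

```text
clock: 16.78
eef_pos: [0.4658, -0.1783, 0.1147]
tool_rot: [0.95, 0.311, 0.001, -0.0]
ft_force: [-1.8, 3.8, 5.2]
grip_width: 0.0192
```

Run:
```python
from h import *
o=sensors.get_obs(); print(o['clock'],o['eef_pos'],o['tool_rot'],o['ft_force'],o['ft_torque'],o['joint_pos'][5])
```

```text
16.7833 [ 0.46583202 -0.17828129  0.11473969] [ 9.50400145e-01  3.11029308e-01  5.63035552e-04 -1.33231809e-04] [-1.75556322  3.84817014  5.20910912] [0.81728487 0.77442898 0.22549721] 2.142965184196369
```

apply_moves(plan=[0,0,0,0,0,0.02,0,0,0,0,0,0.04,0,0,0,0,0,0.06,0,0,0,0,0,0.06])

```text
clock: 17.12
eef_pos: [0.4659, -0.1783, 0.1148]
tool_rot: [0.959, 0.283, 0.001, -0.0]
ft_force: [-3.8, 4.3, 6.1]
grip_width: 0.0188
```

Run:
```python
from h import *
import pickle
o=sensors.get_obs(); print(o['clock'],o['eef_pos'],o['tool_rot'],o['ft_force'],o['ft_torque'],o['joint_pos'][5])
s=snap('scene','s8.png');c=snap('wrist','w8.png');pickle.dump((o,c),open('w8.pkl','wb'))
cv2.imwrite('pics/s8c.png',cv2.resize(s['pixels'][130:220,155:245,::-1],None,fx=6,fy=6))
```

```text
17.1167 [ 0.46585136 -0.17825591  0.1147577 ] [ 9.59106715e-01  2.83044255e-01  5.04763902e-04 -6.75811979e-05] [-3.83248189  4.32517739  6.08733639] [0.76454644 0.76795832 0.74946105] 2.2017643734116854
```

View pics/s8c.png

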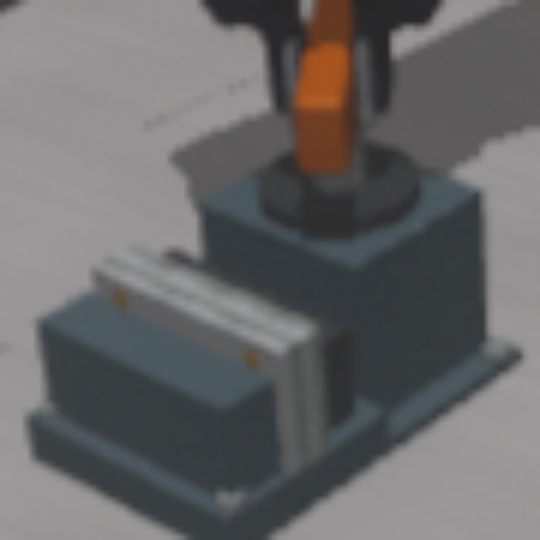

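View pics/w8.png

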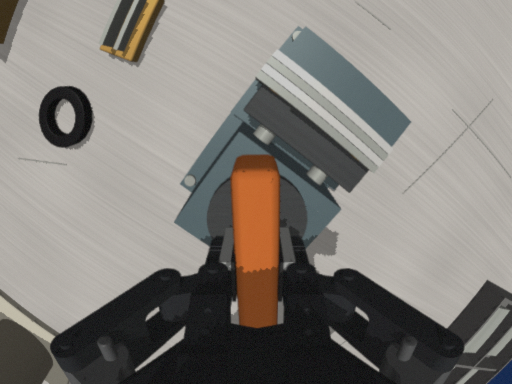

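The jaw has closed onto the pack (both touch in the wrist view) and the reaction torque has jumped to 0.75 Nm. A little more turn will firm it up.

apply_moves(plan=[0,0,0,0,0,0.02,0,0,0,0,0,0.04,0,0,0,0,0,0.04,0,0,0,0,0,0.04])

```text
clock: 17.55
eef_pos: [0.4658, -0.1783, 0.1148]
tool_rot: [0.964, 0.265, 0.0, 0.0]
ft_force: [-2.7, 4.0, 5.5]
grip_width: 0.0195
```

Run:
```python
from h import *
o=sensors.get_obs(); print(o['clock'],o['eef_pos'],o['tool_rot'],o['ft_force'],o['ft_torque'],o['joint_pos'][5])
```

```text
17.55 [ 0.46583933 -0.17827553  0.11476398] [9.64353478e-01 2.64617022e-01 4.47533360e-04 1.63569696e-05] [-2.71971804  4.02436095  5.54577129] [0.82486438 0.83773154 1.17889725] 2.2401708583281734
```

apply_moves(plan=[0,0,-0.0003,0,0,-0.02,0,0,-0.0006,0,0,-0.03,0,0,-0.0008,0,0,-0.03,0,0,-0.0008,0,0,-0.03])

```text
clock: 17.88
eef_pos: [0.4656, -0.1784, 0.1148]
tool_rot: [0.961, 0.277, 0.0, -0.0]
ft_force: [-2.9, 3.4, 1.5]
grip_width: 0.0196
```

Run:
```python
from h import *
o=sensors.get_obs(); print(o['clock'],o['eef_pos'],o['tool_rot'],o['ft_force'],o['ft_torque'],o['joint_pos'][5])
```

```text
17.8833 [ 0.46558439 -0.17842676  0.11475365] [ 9.60744486e-01  2.77434562e-01  1.08493891e-04 -2.91226636e-04] [-2.9319312   3.43724508  1.53660824] [0.83241695 0.44375128 0.51492949] 2.213016460008258
```

Still 0.5 Nm clockwise and pressed on the seat. Releasing now.

apply_moves(plan=[0,0,0,0,0,0,0,0,0,0,0,0,0,0,0,0,0,0,0,0,0,0,0,0,0,0,0,0,0,0,0,0,0,0,0,0,0,0,0,0,0,0,0,0,0,0,0,0], grip=0.0854)

```text
clock: 18.55
eef_pos: [0.4656, -0.1787, 0.1149]
tool_rot: [0.961, 0.277, 0.0, 0.0]
ft_force: [-0.3, 0.1, -0.8]
grip_width: 0.0852
```

apply_moves(plan=[0,0,-0.005,0,0,0,0,0,-0.015,0,0,0,0,0,-0.03,0,0,0,0,0,-0.05,0,0,0,0,0,-0.07,0,0,0,0,0,-0.09,0,0,0,0,0,-0.105,0,0,0,0,0,-0.11,0,0,0,0,0,-0.11,0,0,0,0,0,-0.11,0,0,0])

```text
clock: 19.38
eef_pos: [0.4655, -0.1786, 0.2249]
tool_rot: [0.961, 0.277, 0.0, 0.0]
ft_force: [0.1, -0.0, 0.2]
grip_width: 0.0855
```

Run:
```python
from h import *
import pickle
o=sensors.get_obs(); print(o['clock'],o['eef_pos'],o['tool_rot'],o['ft_force'],o['grip_width'])
s=snap('scene','s9.png');c=snap('wrist','w9.png');pickle.dump((o,c),open('w9.pkl','wb'))
cv2.imwrite('pics/s9c.png',cv2.resize(s['pixels'][120:220,155:245,::-1],None,fx=6,fy=6))
```

```text
19.3833 [ 0.46547069 -0.17863866  0.22492687] [9.60805871e-01 2.77222020e-01 1.35980796e-04 1.03008937e-04] [ 0.10985346 -0.01241969  0.17756793] 0.08546616652907085
```

View pics/s9c.png

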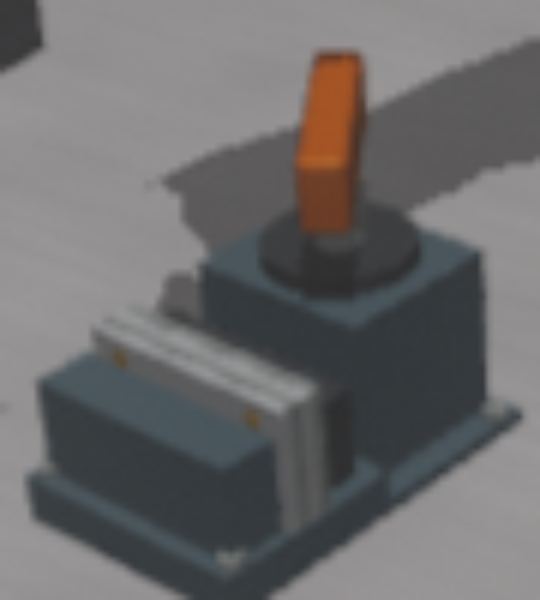

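View pics/w9.png

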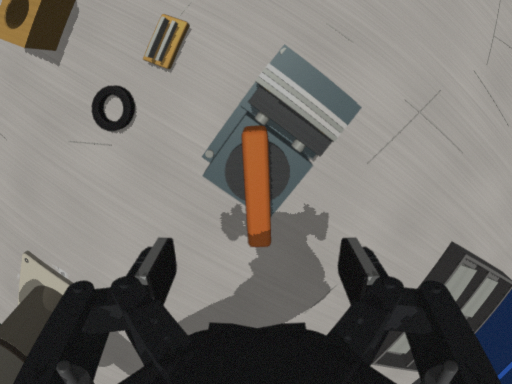

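Run:
```python
from h import *
import pickle
o,c=pickle.load(open('w9.pkl','rb'))
cv2.imwrite('pics/w9c.png',cv2.convertScaleAbs(cv2.resize(c['pixels'][35:195,195:370,::-1],None,fx=3.7,fy=3.7,interpolation=cv2.INTER_CUBIC),alpha=1.6))
```

```text
(no output)
```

View pics/w9c.png

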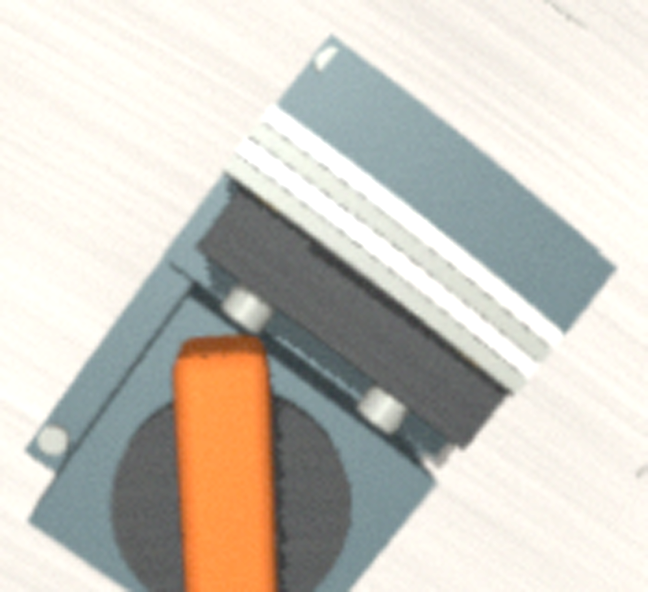

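The jaw is flush on the pack, the pack is flush on the fixed jaw, and the key stands upright and free. Handing in.

Run:
```python
from h import *
print(bot.job_done()); print(sensors.get_obs()['clock'])
```

```text
the job is handed in; nothing more can be done
None
the job is handed in; nothing more can be done
```

The shim pack is clamped in the vise, and the key stands home in it, released. I handed in at about 19.5 s of the 64 s allowed, and no verdict was reported.

- **Search:** I lowered the key down the bore with no side contact and met the rim where expected. Pressing with about 9 N, I turned clockwise from about 14° to 21°, where the hex dropped in. I started there because a wrist picture showed the socket about 25° round.
- **Home:** The key then went fully home with the jaw still open. The measured tool height was 0.1147 m against 0.1148 m predicted.
- **Clamping:** I turned about 1.27 rad clockwise. The reaction torque rose from about 0.2 to 0.75 Nm and peaked at 1.18 Nm. That peak is above the 0.7 Nm the drive needs, probably because the jaw had reached its dead stop. I eased off and let go.
- **Last checks:**
  - The pictures show the jaw flush on the pack and the pack flush on the fixed jaw.
  - The key is upright with its collar on the housing top.
  - The gripper is clear of everything, with no force on the wrist.
  - The robot never went near the bystanders, and they look undisturbed. I did not measure their positions again.
- **Not measured:** I inferred the clamp force and the exact jaw travel from the torque and the pictures. Nothing failed, though the scene camera's position estimates differed by 2–5 mm from those of the top and wrist cameras. I used the wrist camera for the fit.

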